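# Set out a fitting kit on its silhouette pads

## Robot

A 6-joint arm with a two-finger parallel gripper is mounted at the origin on a cart in front of the work surface, level with it; the furniture and walls round the work are solid. World frame = base frame: x ahead of the robot, y to its left, z up, the work surface at z = 0. Lengths are in m, angles in degrees, forces in N, time in s.
With the tool pointing down it reaches from about 0.35 to 0.875 m from the base axis. Payload 4.2 kg.
Tool frame: the origin (TCP) lies on the centre line of the jaws, within the pads' length; the fingertips stand 11 mm ahead of it and the grasp point (between the pads) lies 8 mm behind it; z points along the fingers, y is the line along which they close (so a half turn about z gives the same grasp; the last joint's range is limited). The gripper opens to 87 mm and grips with 3 to 60 N. Pads are 19 mm wide; open, the fingers measure 117 mm over their backs; the gripper's body (75 mm by 190 mm) begins 51 mm behind the grasp point.
Start: joints at [79.103, 22.042, 0.453, 0, -68.411, -14.817], TCP at [0.271, 0.563, 0.234] pointing down, gripper open.
Joint ranges: [-179.83, 179.83], [-69.29, 118.12], [-61.27, 80.66], [-181.25, 117.63], [-171.15, -9.14], [-177.46, 177.46]. Speed limits (degrees/s): [159.86, 159.86, 180, 180, 180, 180].

## Interface

Orientations are given as a 3x3 rotation matrix whose columns are the frame's x, y, z axes.
In Python, from station import r gives the robot as it stands.
- The arm moves only by the tool servo_tool, never from a script. Its argument "commands" is a list that holds one entry, the list of rows, each a list of 7 numbers: the closure, from 0 (fully open) to 1 (shut), then the shift along the tool's x, y, z in mm, then the turn, a rotation vector about the tool's x, y, z in rad. In form: [[[claw, x, y, z, ax, ay, az], ...]]. A call has exactly 5 rows; each row is the pose to reach, as a shift and turn from the pose commanded when the call began, along the tool's axes at that moment; what a row does not reach only later rows make up. A row lasts 1/10 s, in which the tool goes at most 50 mm and 8.59 degrees, less where a joint would pass 70% of its speed; a pose out of reach is approached as far as the arm can. A call with a gripper value outside its range is refused whole. The fingers move at their own pace and stop on an object; the grip force is fixed at half the most. Time passes only in rows, so rows that repeat a pose let the fingers close, or fill a call up. It gives the time, the measured TCP pose, the force, the opening and the grip force at its end, in the units of the state.
- r.sense(): the state, without advancing time (a new reading comes with each control period).
- r.capture(name): name is "side" or "top" or "wrist"; returns a dict with "pixels" (384x512x3 uint8, red, green, blue), "camera_matrix" (3x3 intrinsics, pixels), "R" (3x3) and "t" (3): a world point X has camera coordinates R X + t. Camera axes: x right, y down, z forward; pixel columns grow to the right and rows downward; lengths in m; the calibration is good to about 2 mm. A picture is of the moment at which its call begins. There is no depth.
- r.finish_job(): hands the job in; it is judged then, once.
The state is a dict: "time_s": time; "joints": joint angles; "joint_velocities": joint speeds; "effort": joint torques, N m; "tcp_pos": TCP position; "ee_rot": TCP orientation; "wrist_force": force on the tool from outside, world axes, zero at the start; "moment": the same for the moment, N m; "gripper_width": opening from 0.0 (shut) to 1.0 (fully open); "gripper_force": force on a finger pad.
Only numpy, scipy, OpenCV 4.12 (cv2) and the standard library are available. Lean on these libraries where they do the work, as an engineer would, in place of code of your own. Each camera call takes 0.05 s, during which the arm holds its last target. There are 200 camera calls.

## Task

Set out the fitting kit for the next shower head: put the brass nipple, the union nut, the white thread tape on its blue spool and the dropper bottle each on the black pad that bears its white silhouette, centred on it, the nipple lying along its silhouette, the nut and the spool flat and the bottle standing upright. Leave the roll of black tape and the marker pen where they are, and let go of everything at the end.

Things in the scene. Friction and masses are not known exactly. Their poses are not given: they have to be found in the camera images.
- nipple: Brass double nipple lying on its side: a 40 mm long tube of 20 mm thread along its own x axis, with a hexagon collar in the middle, 10 mm long, 23 mm across flats, 26 mm over the corners. Origin: middle of the tube, on its axis, 11.5 mm above whatever it lies on; at the start y is level (two collar corners point along +-y) and z is up. Can be gripped across the collar (26 mm along y) or end to end (40 mm along x). 70 g.
- union_nut: Chrome hexagonal union nut lying flat, 28 mm across flats (along its x), 32 mm over the corners (along y), 12 mm high. Origin: centre of its underside; z up. 50 g.
- thread_tape: White thread tape on a round blue spool lying flat: flanges 53 mm in diameter, 16 mm high, a short loose tape end stands out about 10 mm past the flange in +x, so grip along y. Origin: centre of the spool's underside; z up. 40 g.
- bottle: Small brown dropper bottle with a black dropper cap, standing upright: round body 34 mm in diameter up to 62 mm height, then shoulder and cap 24 mm and narrower, 102 mm high in all. Origin: centre of its underside; z up along the bottle. 70 g.
- pad_nipple: Fixed black rubber pad, oblong, 80 (x) by 48 (y) mm, 6 mm thick, flat top, with the nipple's side view printed on it as a white silhouette: a bar 42 mm long along x and 22 mm wide, with a 12 mm long, 29 mm wide collar across its middle; held by two small screws. Origin: centre of the pad's underside, straight below the middle of the silhouette; z up.
- pad_nut: Fixed black rubber pad, hexagonal, 74 mm over the corners (along y) and 64 mm across flats (along x), 6 mm thick, flat top, with a white hexagon silhouette, 36 mm over the corners, same orientation, with a 20 mm black hole in it; held by two small screws. Origin: centre of the pad's underside, straight below the middle of the silhouette; z up.
- pad_tape: Fixed black rubber pad, the larger round one, 84 mm in diameter, 6 mm thick, flat top, with a white ring silhouette of 58 mm outer and 21 mm inner diameter; held by two small screws. Origin: centre of the pad's underside, straight below the middle of the silhouette; z up.
- pad_bottle: Fixed black rubber pad, the smaller round one, 58 mm in diameter, 6 mm thick, flat top, with a plain white disc of 36 mm, nothing inside it; held by two small screws. Origin: centre of the pad's underside, straight below the middle of the silhouette; z up.
- black_tape: Bystander, loose: roll of black tape, 55 mm in diameter, 19 mm high, lying flat off to the left. Origin: centre of its underside. Not to be moved.
- marker: Bystander, loose: black and white marker pen, 135 mm long along its y, 17 mm thick, lying off to the right. Origin: underneath its middle. Not to be moved.
Things that resemble listed ones, but are neither listed nor needed, are in the scene too. What is meant by the bottle is not orange, and is the smaller of those in its own colour. Leave any green look-alike of the pad_nipple alone.

How it is judged (in metres and radians):
At the end, for the whole second after the job is handed in: Nipple, nut, thread tape and bottle each rest on top of their own pad, centre within 12 mm of the silhouette's centre, at rest and released; nipple along its silhouette within 17 degrees, the others upright or flat; black tape and marker within 15 mm of their starts (horizontal distance between nipple and pad_nipple below 0.012 m and z of nipple in the frame of pad_nipple between 0.0145 and 0.0215 m and linear speed of each of nipple, union_nut, thread_tape, bottle below 0.02 m/s and horizontal distance between union_nut and pad_nut below 0.012 m and z of union_nut in the frame of pad_nut between 0.003 and 0.01 m and angle between each of union_nut, thread_tape, bottle's own z axis and vertical below 0.1 rad and horizontal distance between thread_tape and pad_tape below 0.012 m and z of thread_tape in the frame of pad_tape between 0.003 and 0.01 m and horizontal distance between bottle and pad_bottle below 0.012 m and z of bottle in the frame of pad_bottle between 0.003 and 0.01 m and angle between the x axis of nipple and the x axis of pad_nipple, either way round below 0.3 rad and not (distance of black_tape from where it was at the start of the episode above 0.015 m) and not (distance of marker from where it was at the start of the episode above 0.015 m)); the robot touches nothing.
It fails at once if the black tape or the marker is pushed more than 15 mm from its place (distance of any of black_tape, marker from where it was at the start of the episode above 0.015 m).
It also fails if it takes over 106 s, if anything falls off the work surface, if the arm or the gripper's body presses on something with over 40 N, if the wrist force passes 120 N, or if a joint passes its speed limit or range.

## Working session

There is one attempt and no reset: what is moved stays moved. The work goes in short steps, Python scripts to look and compute and a tool call to move; the robot and the scene stay as the last step left them, time stands still between calls to the robot, and variables do not carry over. Pictures are saved under pics/ and viewed, at most 16 in all, crops included, and the job is handed in when it is done.

Besides the shell and the picture viewer there is one more tool, called as a command line: name --argument value ..., lists and objects as JSON in quotes. servo_tool: Moves the arm, as the interface text tells. Its arguments: {"type":"object","properties":{"commands":{"type":"array","items":{"type":"array","items":{"type":"array","items":{"type":"number"}}}}},"required":["commands"]}

```bash
mkdir -p pics; ls
cat > h.py <<'E'
import numpy as np, cv2
from station import r
def cap(n,f=None):
    c=r.capture(n)
    for k in("camera_matrix","R","t"): c[k]=np.array(c[k],float)
    c["pixels"]=np.array(c["pixels"],np.uint8)
    if f: cv2.imwrite("pics/"+f+".png",c["pixels"][:,:,::-1]); np.savez("pics/"+f+".npz",**c)
    return c
def ray(c,u,v,z):
    d=c["R"].T@np.linalg.solve(c["camera_matrix"],[u,v,1.]); o=-c["R"].T@c["t"].ravel()
    return o+d*(z-o[2])/d[2]
def proj(c,X):
    p=c["camera_matrix"]@(c["R"]@np.array(X,float)+c["t"].ravel()); return p[:2]/p[2]
E
python3 - <<'E'
from h import *
for n in("top","side"):
    c=cap(n,n+"0"); print(n,-c["R"].T@c["t"].ravel(),c["R"].T[:,2],c["camera_matrix"][0,0])
s=r.sense(); print(s["time_s"],s["tcp_pos"],s["ee_rot"],s["gripper_width"])
a=[cv2.imread(f"pics/{n}0.png") for n in("top",)]
cv2.imwrite("pics/t0big.png",cv2.resize(a[0],(800,600),interpolation=cv2.INTER_CUBIC))
E
```

```text
pics
top [ 0.49427681 -0.00250138  1.23258891] [ 0.07849271 -0.01188356 -0.99684386] 399.8249380651846
side [ 0.05167161 -1.14446826  0.55079802] [ 0.37970238  0.84804755 -0.36965044] 383.98787991969425
0.1 [0.27094838 0.56263447 0.23254678] [[ 9.00903750e-01 -4.34018303e-01 -7.38421251e-04]
 [-4.34018905e-01 -9.00901801e-01 -1.87995503e-03]
 [ 1.50689857e-04  2.01414732e-03 -9.99997960e-01]] 0.9975814509551634
```

View pics/t0big.png

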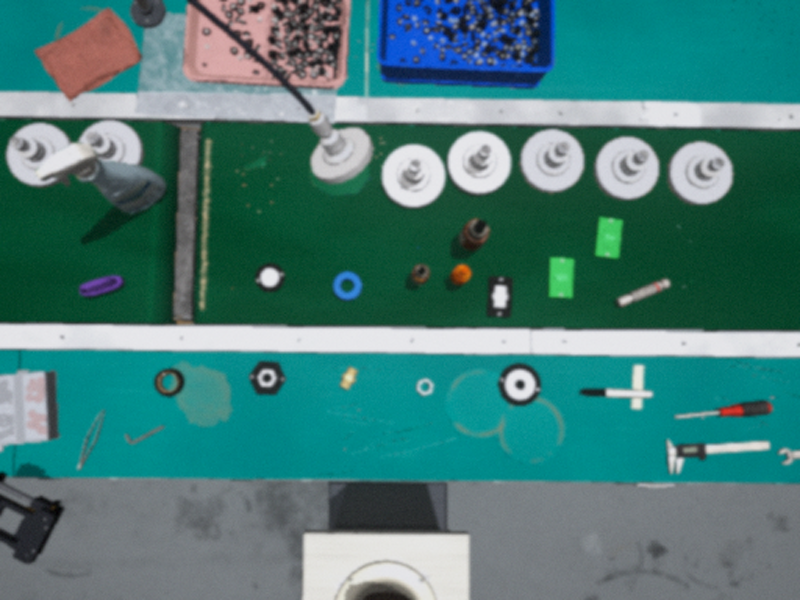

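View pics/side0.png

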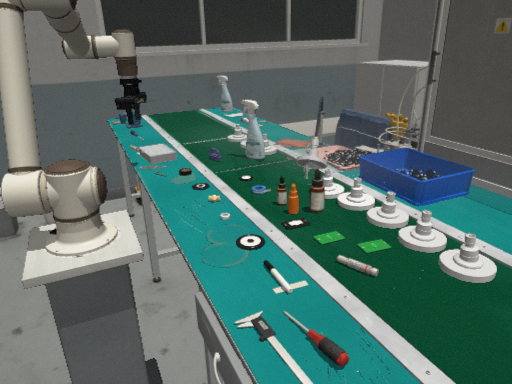

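Top view (800x600) shows these:
- **Bottle:** small brown (420,273), large brown (475,233), orange (460,273). I choose the small brown one.
- **pad_nipple:** black/white (500,297); green look-alikes at (562,277) and (609,237).
- **Other pads:** nut (266,378), tape (520,384), bottle (269,277).
- **Parts:** nipple (348,378), nut (425,386), blue spool (347,285).
- **Leave alone:** black tape (169,382), marker (617,392). The grey pen at (643,292) is a look-alike.

Next I'll measure them and view one crop.

Run:
```python
from h import *
c=dict(np.load("pics/top0.npz")); s=dict(np.load("pics/side0.npz"))
im=c["pixels"]; hsv=cv2.cvtColor(im,cv2.COLOR_RGB2HSV).astype(int); H,S,V=[hsv[...,i] for i in range(3)]
def m(mask,cx,cy,rad,z,name):
    cx,cy=cx*.64,cy*.64
    w=np.zeros(mask.shape,np.uint8); cv2.circle(w,(int(cx),int(cy)),rad,1,-1)
    k=(mask&(w>0)).astype(np.uint8); n,l,st,ce=cv2.connectedComponentsWithStats(k)
    i=1+np.argmax(st[1:,4]); pts=np.argwhere(l==i)[:,::-1].astype(np.float32)
    (u,v),(a,b),th=cv2.minAreaRect(pts); hull=cv2.moments(cv2.convexHull(pts)); 
    u2,v2=hull["m10"]/hull["m00"],hull["m01"]/hull["m00"]
    cv=np.cov(pts.T); e=np.linalg.eigh(cv)[1][:,1]
    p=ray(c,u2,v2,z); q=ray(c,u2+8*e[0],v2+8*e[1],z)-p
    print(name,"hull c",round(u2,1),round(v2,1),"area",st[i,4],"size",round(a,1),round(b,1),"world",p.round(4),"major ang",round(np.degrees(np.arctan2(q[1],q[0])),1),"side px",proj(s,p).round(0))
white=(V>150)&(S<60)
m(white,269,277,14,.006,"pad_bottle"); m(white,500,297,14,.006,"pad_nipple"); m(white,520,384,18,.006,"pad_tape"); m(white,266,378,14,.006,"pad_nut")
dark=V<60
m(dark,269,277,14,.006,"pad_bottle dark"); m(dark,500,297,18,.006,"pad_nipple dark"); m(dark,520,384,20,.006,"pad_tape dark"); m(dark,266,378,18,.006,"pad_nut dark"); m(dark,169,382,16,.019,"black tape")
m((H>100)&(H<120)&(S>120)&(V>120),347,285,16,.016,"spool")
m((H>15)&(H<35)&(S>70)&(V>90),348,378,14,.0115,"nipple"); m((S<110)&(V>130),425,386,10,.012,"nut")
m((H<20)|(H>170),420,273,11,.03,"bottle"); m((V>180)&(S<80)|(V<50),617,392,30,.009,"marker")
a=cv2.resize(im[130:280,80:440,::-1],None,fx=2.2,fy=2.2,interpolation=cv2.INTER_CUBIC); b=cv2.resize(s["pixels"][150:260,170:330,::-1],(384,264),interpolation=cv2.INTER_CUBIC)
o=np.zeros((600,792,3),np.uint8); o[:330]=a; o[330:594,:384]=b; cv2.imwrite("pics/crop1.png",o)
```

```text
pad_bottle hull c 172.1 177.0 area 113 size 10.0 12.0 world [0.6417 0.238  0.006 ] major ang 102.7 side px [245. 177.]
pad_nipple hull c 319.6 189.6 area 113 size 13.0 9.0 world [ 0.6085 -0.2169  0.006 ] major ang 178.2 side px [295. 222.]
pad_tape hull c 332.7 245.8 area 275 size 19.1 18.9 world [ 0.4365 -0.257   0.006 ] major ang 73.9 side px [250. 240.]
pad_nut hull c 170.4 241.2 area 74 size 10.0 11.0 world [0.4451 0.2379 0.006 ] major ang 114.0 side px [200. 185.]
pad_bottle dark hull c 173.9 182.2 area 54 size 7.1 18.7 world [0.6257 0.2322 0.006 ] major ang 106.3 side px [243. 178.]
pad_nipple dark hull c 314.6 189.3 area 115 size 26.0 7.0 world [ 0.609  -0.2017  0.006 ] major ang 176.8 side px [292. 220.]
pad_tape dark hull c 330.2 252.6 area 50 size 23.1 9.3 world [ 0.4158 -0.2492  0.006 ] major ang 73.3 side px [242. 241.]
pad_nut dark hull c 170.3 246.6 area 71 size 8.0 18.0 world [0.4288 0.2377 0.006 ] major ang 89.0 side px [196. 186.]
black tape hull c 111.1 244.5 area 46 size 9.3 15.7 world [0.4338 0.4127 0.019 ] major ang 172.9 side px [185. 170.]
spool hull c 221.9 182.5 area 216 size 17.0 18.0 world [0.6255 0.0839 0.016 ] major ang 91.9 side px [258. 187.]
nipple hull c 221.2 244.9 area 18 size 4.0 4.0 world [0.4358 0.0829 0.0115] major ang 109.0 side px [211. 198.]
nut hull c 271.4 247.1 area 85 size 10.0 11.0 world [ 0.431  -0.0694  0.012 ] major ang 99.0 side px [224. 214.]
bottle hull c 268.5 175.2 area 53 size 9.2 9.2 world [ 0.6481 -0.0578  0.03  ] major ang 56.2 side px [281. 195.]
marker hull c 404.2 248.2 area 284 size 22.3 28.5 world [ 0.4317 -0.4751  0.009 ] major ang 149.1 side px [286. 280.]
```

View pics/crop1.png

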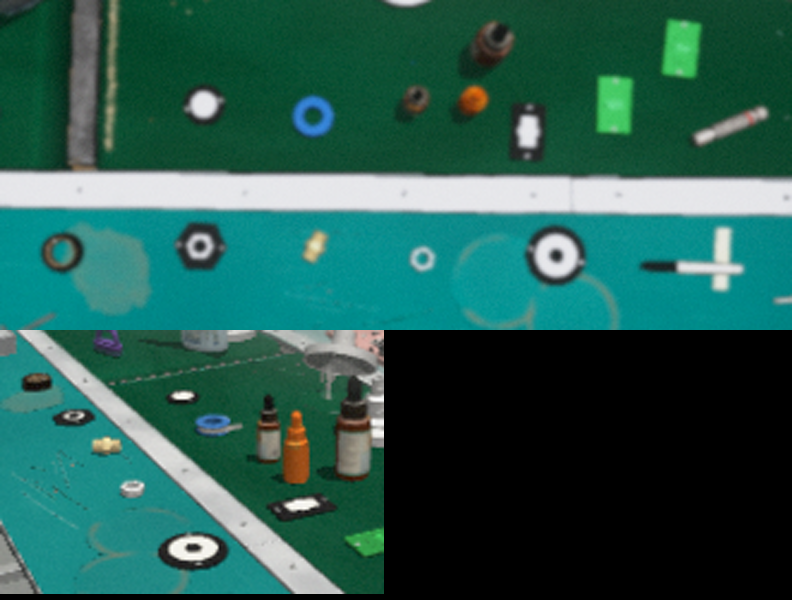

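The crop confirms the choices: small brown bottle at crop (416,100) rather than the orange (474,100) or large brown (492,45), and the white-on-black pad_nipple at (528,130). The side-view projections match, so the belt and bench are both at about z=0. I'll do the nipple first.

```bash
cat >> h.py <<'E'
from scipy.spatial.transform import Rotation as Ro
def go(x,y,z,ang,flip=None):
    """shift (mm) and turn (rad) in tool axes; ang = direction of the closing line, deg in world"""
    s=r.sense(); R=np.array(s["ee_rot"]); p=np.array(s["tcp_pos"]); best=None
    for k in (0,180):
        a=np.radians(ang+k); yv=np.array([np.cos(a),np.sin(a),0]); zv=np.array([0,0,-1.]); T=np.c_[np.cross(yv,zv),yv,zv]
        v=Ro.from_matrix(R.T@T).as_rotvec()
        if best is None or np.linalg.norm(v)<np.linalg.norm(best): best=v
    d=R.T@(np.array([x,y,z])-p)*1000
    print("t",s["time_s"],"tcp",p.round(4),"j6",round(s["joints"][5],1),"shift",d.round(1),"len",round(np.linalg.norm(d)),"turn",best.round(3))
E
python3 - <<'E'
from h import *
go(.436-.04,.083,.22,-116)
E
```

```text
t 0.1 tcp [0.2709 0.5626 0.2325] j6 -14.8 shift [320.8 377.8  13.4] len 496 turn [ 0.002 -0.     0.005]
```

servo_tool --commands '[[[0,32,38,1,0,0,0],[0,64,76,2,0,0,0],[0,96,114,3,0,0,0],[0,128,152,5,0,0,0],[0,160,189,7,0,0,0]]]'

```text
time_s: 0.6
tcp_pos: [0.3332, 0.3211, 0.2262]
ee_rot: [[0.901, -0.433, -0.0], [-0.433, -0.901, -0.001], [-0.0, 0.001, -1.0]]
wrist_force: [0.8, -0.6, -1.0]
gripper_width: 1.005
gripper_force: 0.0
```

servo_tool --commands '[[[0,32,38,1,0,0,0],[0,64,76,2,0,0,0],[0,96,114,3,0,0,0],[0,128,152,5,0,0,0],[0,160,189,7,0,0,0]]]'

```text
time_s: 1.1
tcp_pos: [0.3951, 0.0817, 0.2196]
ee_rot: [[0.901, -0.433, 0.0], [-0.433, -0.901, 0.0], [0.0, -0.0, -1.0]]
wrist_force: [1.5, 0.3, 0.7]
gripper_width: 1.0
gripper_force: 0.0
```

Run:
```python
from h import *
c=cap("wrist","w1"); print(-c["R"].T@c["t"].ravel(),c["R"].T[:,2],c["camera_matrix"][0,0])
for n,X in dict(nip=(.436,.083,.0115),nut=(.431,-.069,.012),spool=(.6255,.084,.016),pad_nut=(.445,.238,.006)).items(): print(n,proj(c,X).round())
go(.436,.083,.15,-116)
```

```text
[0.46103041 0.0500814  0.37139593] [-0.24339328  0.11752354 -0.96278135] 318.4556613086338
nip [239. 132.]
nut [368.  74.]
spool [149. -46.]
pad_nut [119. 182.]
t 1.15 tcp [0.3951 0.0763 0.2189] j6 29.5 shift [ 33.9 -24.3  68.8] len 80 turn [ 0.003  0.001 -0.002]
```

View pics/w1.png

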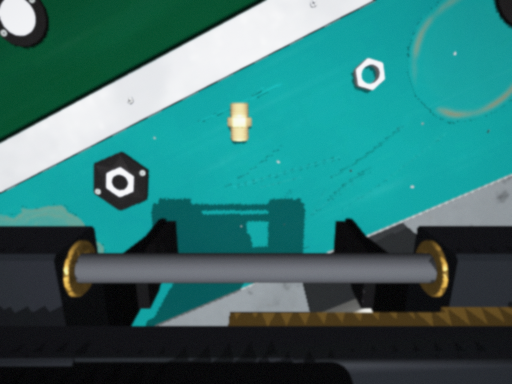

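Wrist view shows the nipple at (239,122), lying upright in the image. The nut is at (369,74), pad_nut at (120,182) and pad_bottle at (18,15). I'll measure these.

```bash
cat >> h.py <<'E'
def blob(c,mask,u,v,rad,z,name):
    w=np.zeros(mask.shape,np.uint8); cv2.circle(w,(int(u),int(v)),rad,1,-1)
    k=(mask&(w>0)).astype(np.uint8); n,l,st,ce=cv2.connectedComponentsWithStats(k)
    i=1+np.argmax(st[1:,4]); pts=np.argwhere(l==i)[:,::-1].astype(np.float32); hu=cv2.convexHull(pts)
    h=cv2.moments(hu); u2,v2=h["m10"]/h["m00"],h["m01"]/h["m00"]
    W=np.array([ray(c,*q[0],z)[:2] for q in hu],np.float32)*1000
    (x,y),(a,b),th=cv2.minAreaRect(W)
    if a<b: a,b,th=b,a,th+90
    p=ray(c,u2,v2,z); print(name,"px",round(u2,1),round(v2,1),"world",p.round(4),"rect c",round(x,1),round(y,1),"size",round(a,1),round(b,1),"long ang",round(th,1)); return p
def HSV(c): h=cv2.cvtColor(c["pixels"],cv2.COLOR_RGB2HSV).astype(int); return h[...,0],h[...,1],h[...,2]
E
python3 - <<'E'
from h import *
c=dict(np.load("pics/w1.npz")); H,S,V=HSV(c)
teal=(H>80)&(H<97)&(S>150)
blob(c,(H<40)&(S>50)&(V>60),239,122,32,.0115,"nipple"); blob(c,(S<110)&(V>70),369,74,28,.010,"nut")
white=(V>140)&(S<60)
blob(c,white,120,182,20,.006,"pad_nut w"); blob(c,~teal,120,181,36,.005,"pad_nut all"); blob(c,white,18,15,24,.006,"pad_bottle w")
E
```

```text
nipple px 239.0 121.7 world [0.446  0.0775 0.0115] rect c 445.5 77.8 size 39.3 24.5 long ang 154.3
nut px 369.0 73.8 world [ 0.4307 -0.0704  0.01  ] rect c 430.7 -70.5 size 32.2 32.1 long ang 69.1
pad_nut w px 119.5 181.7 world [0.4448 0.2367 0.006 ] rect c 444.8 236.8 size 36.1 32.0 long ang 148.4
pad_nut all px 120.3 180.9 world [0.4452 0.2359 0.005 ] rect c 444.7 235.9 size 68.9 62.5 long ang 146.5
pad_bottle w px 17.3 16.6 world [0.6411 0.2371 0.006 ] rect c 640.2 237.7 size 36.7 32.8 long ang 64.3
```

Run:
```python
from h import *
go(.4456,.0777,.08,-25.7); go(.4456,.0777,.08,-70.7)
```

```text
t 1.15 tcp [0.3951 0.0763 0.2189] j6 29.5 shift [ 44.9 -24.  138.8] len 148 turn [ 0.003 -0.002  1.564]
t 1.15 tcp [0.3951 0.0763 0.2189] j6 29.5 shift [ 44.9 -24.  138.8] len 148 turn [ 0.003  0.002 -0.792]
```

servo_tool --commands '[[[0.4,9,-5,20,0,0,0.14],[0.4,18,-10,40,0,0,0.28],[0.4,27,-14,60,0,0,0.42],[0.4,36,-19,80,0,0,0.56],[0.4,45,-24,100,0,0,0.7]]]'

```text
time_s: 1.65
tcp_pos: [0.4466, 0.0856, 0.1185]
ee_rot: [[0.404, -0.915, -0.0], [-0.915, -0.404, -0.0], [-0.0, 0.0, -1.0]]
wrist_force: [-0.3, -0.1, 0.5]
gripper_width: 0.651
gripper_force: 0.0
```

servo_tool --commands '[[[0.4,0,0,8,0,0,0.14],[0.4,0,0,16,0,0,0.28],[0.4,0,0,24,0,0,0.42],[0.4,0,0,32,0,0,0.56],[0.4,0,0,39,0,0,0.7]]]'

```text
time_s: 2.15
tcp_pos: [0.4461, 0.0857, 0.0799]
ee_rot: [[-0.28, -0.96, -0.001], [-0.96, 0.28, -0.0], [0.001, 0.001, -1.0]]
wrist_force: [-0.9, -0.2, 0.4]
gripper_width: 0.599
gripper_force: 0.0
```

servo_tool --commands '[[[0.4,0,0,0,0,0,0.1],[0.4,0,0,0,0,0,0.16],[0.4,0,0,0,0,0,0.16],[0.4,0,0,0,0,0,0.16],[0.4,0,0,0,0,0,0.16]]]'

```text
time_s: 2.65
tcp_pos: [0.4464, 0.0858, 0.0805]
ee_rot: [[-0.423, -0.906, -0.0], [-0.906, 0.423, -0.0], [0.0, 0.0, -1.0]]
wrist_force: [-0.8, 0.5, -0.2]
gripper_width: 0.603
gripper_force: 0.0
```

Run:
```python
from h import *
c=cap("wrist","w2"); H,S,V=HSV(c); print(proj(c,(.4456,.0777,.0115)))
p=proj(c,(.4456,.0777,.0115))
blob(c,(H<40)&(S>50)&(V>60),p[0],p[1],70,.0115,"nipple")
go(.4456,.0777,.013,-25.7)
```

```text
[250.32725332 192.9055334 ]
nipple px 248.6 193.0 world [0.4468 0.0772 0.0115] rect c 446.9 77.4 size 41.3 25.7 long ang 154.9
t 2.7 tcp [0.4464 0.0858 0.0806] j6 -56.5 shift [ 7.7 -2.7 67.6] len 68 turn [-0.     0.     0.011]
```

View pics/w2.png

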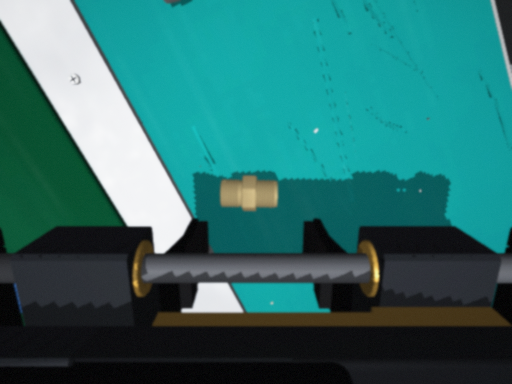

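Wrist view shows the nipple at (249,193), between the jaws laterally and aligned. Descend and grip.

servo_tool --commands '[[[0.4,7.5,-4,5,0,0,0.01],[0.4,7.5,-4,25,0,0,0.01],[0.4,7.5,-4,45,0,0,0.01],[0.4,7.5,-4,60,0,0,0.01],[0.4,7.5,-4,67,0,0,0.01]]]'

```text
time_s: 3.2
tcp_pos: [0.4459, 0.0763, 0.0121]
ee_rot: [[-0.434, -0.901, -0.003], [-0.901, 0.434, -0.001], [0.002, 0.002, -1.0]]
wrist_force: [0.0, 0.0, 0.3]
gripper_width: 0.598
gripper_force: 0.0
```

servo_tool --commands '[[[0.4,0,0,0,0,0,0],[1,0,0,0,0,0,0],[1,0,0,0,0,0,0],[1,0,0,0,0,0,0],[1,0,0,0,0,0,0]]]'

```text
time_s: 3.7
tcp_pos: [0.4473, 0.0775, 0.0142]
ee_rot: [[-0.433, -0.901, 0.001], [-0.901, 0.433, 0.001], [-0.001, -0.001, -1.0]]
wrist_force: [0.6, -0.8, 2.5]
gripper_width: 0.452
gripper_force: 30.0
```

servo_tool --commands '[[[1,0,0,0,0,0,0],[1,0,0,-30,0,0,0],[1,0,0,-70,0,0,0],[1,0,0,-110,0,0,0],[1,0,0,-120,0,0,0]]]'

```text
time_s: 4.2
tcp_pos: [0.449, 0.0783, 0.1377]
ee_rot: [[-0.432, -0.902, 0.008], [-0.902, 0.432, 0.004], [-0.007, -0.006, -1.0]]
wrist_force: [0.4, 0.8, -0.5]
gripper_width: 0.449
gripper_force: 30.0
```

Run:
```python
from h import *
c=dict(np.load("pics/top0.npz")); H,S,V=HSV(c)
blob(c,(V>140)&(S<70),319.6,189.6,13,.006,"pad_nipple")
go(.6085,-.2169,.14,178)
```

```text
pad_nipple px 319.6 189.5 world [ 0.6088 -0.2171  0.006 ] rect c 608.7 -216.8 size 40.3 28.0 long ang 0.7
t 4.2 tcp [0.449  0.0783 0.1377] j6 -56.1 shift [ 197.2 -271.5   -2.2] len 336 turn [-0.007  0.005 -0.412]
```

servo_tool --commands '[[[1,28,-39,0,0,0,-0.1],[1,56,-78,0,0,0,-0.2],[1,84,-117,0,0,0,-0.3],[1,112,-155,0,0,0,-0.4],[1,140,-192,0,0,0,-0.43]]]'

```text
time_s: 4.7
tcp_pos: [0.5593, -0.1338, 0.1324]
ee_rot: [[-0.016, -1.0, -0.002], [-1.0, 0.016, 0.0], [-0.0, 0.002, -1.0]]
wrist_force: [1.1, 1.4, -0.5]
gripper_width: 0.451
gripper_force: 30.0
```

Run:
```python
from h import *
go(.6087,-.217,.10,179.5)
```

```text
t 4.7 tcp [ 0.5593 -0.1338  0.1324] j6 -3.6 shift [ 82.5 -50.8  32.3] len 102 turn [ 0.002  0.    -0.007]
```

servo_tool --commands '[[[1,15,-20,0,0,0,-0.007],[1,40,-40,5,0,0,-0.007],[1,55,-50,10,0,0,-0.007],[1,55,-51,12,0,0,-0.007],[1,55,-51,12,0,0,-0.007]]]'

```text
time_s: 5.2
tcp_pos: [0.6082, -0.1879, 0.1197]
ee_rot: [[-0.012, -1.0, -0.003], [-1.0, 0.012, 0.001], [-0.001, 0.003, -1.0]]
wrist_force: [0.3, 0.4, -0.2]
gripper_width: 0.455
gripper_force: 30.0
```

Run:
```python
from h import *
c=cap("wrist","w3"); H,S,V=HSV(c); p=proj(c,(.6087,-.217,.006)); print(p)
blob(c,(V>130)&(S<70),p[0],p[1],55,.006,"pad_nipple")
go(.6087,-.217,.05,179.5)
```

```text
[252.84595281 152.64875592]
pad_nipple px 252.7 151.4 world [ 0.6088 -0.2181  0.006 ] rect c 608.7 -217.8 size 43.7 29.6 long ang 179.2
t 5.25 tcp [ 0.6083 -0.1875  0.1204] j6 2.0 shift [29.6 -0.9 70.4] len 76 turn [ 0.002  0.001 -0.002]
```

View pics/w3.png

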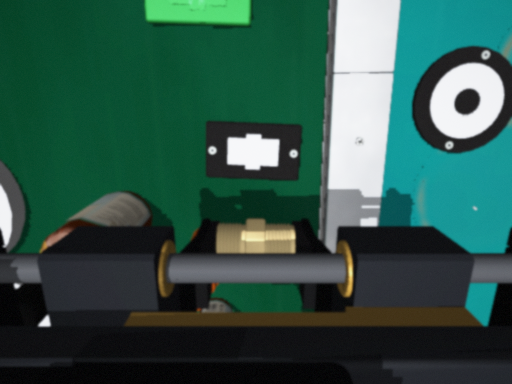

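Wrist view shows the nipple held straight in the jaws (256,238) and the silhouette at (253,151), with pad_tape at (467,100). I'll place the nipple.

servo_tool --commands '[[[1,20,-0.9,0,0,0,0],[1,30.3,-0.9,20,0,0,0],[1,30.3,-0.9,55,0,0,0],[1,30.3,-0.9,85,0,0,0],[1,30.3,-0.9,95,0,0,0]]]'

```text
time_s: 5.75
tcp_pos: [0.6071, -0.2169, 0.0236]
ee_rot: [[-0.011, -1.0, -0.006], [-1.0, 0.011, 0.001], [-0.001, 0.006, -1.0]]
wrist_force: [-1.1, 0.7, -0.8]
gripper_width: 0.453
gripper_force: 30.0
```

servo_tool --commands '[[[1,0,0,2.5,0,0,0],[1,0,0,5,0,0,0],[1,0,0,5,0,0,0],[0.4,0,0,5,0,0,0],[0.4,0,0,5,0,0,0]]]'

```text
time_s: 6.25
tcp_pos: [0.6106, -0.2183, 0.0229]
ee_rot: [[-0.011, -1.0, 0.002], [-1.0, 0.011, -0.0], [0.0, -0.002, -1.0]]
wrist_force: [0.2, 0.5, 0.1]
gripper_width: 0.552
gripper_force: 0.0
```

servo_tool --commands '[[[0.4,0,0,0,0,0,0],[0.4,0,0,-15,0,0,0],[0.4,0,0,-55,0,0,0],[0.4,-20,0,-100,0,0,0],[0.4,-40,0,-120,0,0,0]]]'

```text
time_s: 6.75
tcp_pos: [0.6126, -0.1789, 0.1477]
ee_rot: [[-0.011, -1.0, 0.009], [-1.0, 0.011, -0.002], [0.002, -0.009, -1.0]]
wrist_force: [1.2, 0.4, -0.5]
gripper_width: 0.6
gripper_force: 0.0
```

Run:
```python
from h import *
c=cap("wrist","w4"); H,S,V=HSV(c); p=proj(c,(.6087,-.217,.0175)); print(p)
blob(c,(H>10)&(H<35)&(S>70)&(V>60),p[0],p[1],45,.0175,"nipple")
c0=dict(np.load("pics/w3.npz")); H,S,V=HSV(c0)
blob(c0,(V>130)&(S<70),467,100,42,.006,"pad_tape")
go(.4307,-.0705,.10,69)
```

```text
[259.70055481 139.79968938]
nipple px 256.4 139.1 world [ 0.6116 -0.2177  0.0175] rect c 611.6 -217.1 size 40.8 25.8 long ang 4.1
pad_tape px 466.5 100.3 world [ 0.4358 -0.2572  0.006 ] rect c 436.0 -256.3 size 59.1 58.3 long ang 101.2
t 6.8 tcp [ 0.6139 -0.1763  0.1502] j6 1.0 shift [-104.3  184.7   47.7] len 217 turn [-0.01  -0.009 -1.212]
```

View pics/w4.png

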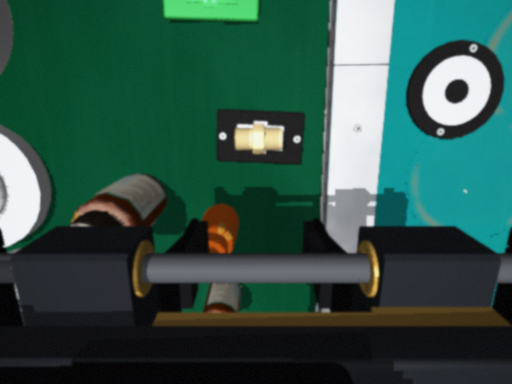

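The nipple sits on its silhouette, about 3 mm off centre and about 4° turned, which is within tolerance. Next the nut: find its flats from w1.

```bash
cat >> h.py <<'E'
def corner(c,mask,u,v,rad,z,n=6):
    w=np.zeros(mask.shape,np.uint8); cv2.circle(w,(int(u),int(v)),rad,1,-1)
    k=(mask&(w>0)).astype(np.uint8); cs=cv2.findContours(k,cv2.RETR_EXTERNAL,cv2.CHAIN_APPROX_NONE)[0]
    q=max(cs,key=cv2.contourArea)[:,0]; W=np.array([ray(c,*a,z)[:2] for a in q])
    hu=cv2.convexHull((W*1000).astype(np.float32)); m=cv2.moments(hu); ce=np.array([m["m10"],m["m01"]])/m["m00"]
    d=W*1000-ce; th=np.unwrap(np.arctan2(d[:,1],d[:,0])); g=np.abs(np.gradient(th)); f=(np.hypot(*d.T)*np.exp(1j*n*th)*g).sum()
    print("corner ang mod",360/n,":",round(np.degrees(np.angle(f))/n,1),"strength",round(abs(f)/g.sum(),2),"c",ce.round(1))
E
python3 - <<'E'
from h import *
c=dict(np.load("pics/w1.npz")); H,S,V=HSV(c)
corner(c,(S<110)&(V>70),369,74,28,.010)
E
```

```text
corner ang mod 60.0 : -13.3 strength 0.36 c [430.5 -70.3]
```

Run:
```python
from h import *
go(.4307,-.0705,.09,16.7)
```

```text
t 6.8 tcp [ 0.6139 -0.1763  0.1502] j6 1.0 shift [-104.4  184.8   57.7] len 220 turn [-0.013 -0.004 -0.3  ]
```

servo_tool --commands '[[[0.45,-20,45,0,0,0,-0.08],[0.45,-45,85,5,0,0,-0.16],[0.45,-70,125,20,0,0,-0.24],[0.45,-90,160,40,0,0,-0.3],[0.45,-102,183,55,0,0,-0.3]]]'

```text
time_s: 7.3
tcp_pos: [0.4256, -0.0736, 0.0868]
ee_rot: [[0.286, -0.958, 0.0], [-0.958, -0.286, 0.0], [-0.0, -0.0, -1.0]]
wrist_force: [0.6, 0.6, -0.6]
gripper_width: 0.552
gripper_force: 0.0
```

servo_tool --commands '[[[0.45,0,0,0,0,0,0],[0.45,0,0,0,0,0,0],[0.45,0,0,0,0,0,0],[0.45,0,0,0,0,0,0],[0.45,0,0,0,0,0,0]]]'

```text
time_s: 7.8
tcp_pos: [0.4293, -0.0745, 0.0869]
ee_rot: [[0.284, -0.959, 0.001], [-0.959, -0.284, 0.0], [0.0, -0.001, -1.0]]
wrist_force: [0.4, 0.2, -0.5]
gripper_width: 0.549
gripper_force: 0.0
```

Run:
```python
from h import *
c=cap("wrist","w5"); H,S,V=HSV(c); p=proj(c,(.4307,-.0705,.01)); print(p)
m=~((H>78)&(H<100)&(S>140))
blob(c,m,p[0],p[1],38,.010,"nut"); corner(c,m,p[0],p[1],38,.010)
go(.4307,-.0705,.013,16.7)
```

```text
[251.40705099 203.28397359]
nut px 251.6 202.6 world [ 0.4307 -0.0711  0.01  ] rect c 430.8 -70.7 size 34.1 31.9 long ang 48.0
corner ang mod 60.0 : -12.7 strength 0.44 c [430.6 -70.8]
t 7.85 tcp [ 0.429  -0.0745  0.0867] j6 4.8 shift [-3.4 -2.7 73.7] len 74 turn [-0.001 -0.    -0.003]
```

View pics/w5.png

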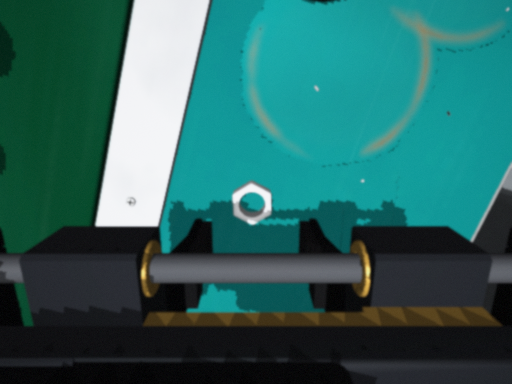

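The nut is at (252,203) with its flats facing the jaws. Grip it.

servo_tool --commands '[[[0.45,-3.3,-2.7,10,0,0,0],[0.45,-3.3,-2.7,30,0,0,0],[0.45,-3.3,-2.7,52,0,0,0],[0.45,-3.3,-2.7,68,0,0,0],[0.45,-3.3,-2.7,74,0,0,0]]]'

```text
time_s: 8.35
tcp_pos: [0.4288, -0.0705, 0.0111]
ee_rot: [[0.285, -0.958, -0.005], [-0.958, -0.285, -0.001], [-0.0, 0.005, -1.0]]
wrist_force: [-16.7, 7.9, 65.9]
gripper_width: 0.545
gripper_force: 33.0
```

servo_tool --commands '[[[0.45,0,0,0,0,0,0],[1,0,0,0,0,0,0],[1,0,0,0,0,0,0],[1,0,0,0,0,0,0],[1,0,0,0,0,0,0]]]'

```text
time_s: 8.85
tcp_pos: [0.4302, -0.0703, 0.0127]
ee_rot: [[0.285, -0.959, 0.0], [-0.959, -0.285, 0.0], [0.0, -0.0, -1.0]]
wrist_force: [-0.4, 0.7, 0.1]
gripper_width: 0.317
gripper_force: 30.0
```

servo_tool --commands '[[[1,0,0,0,0,0,0],[1,0,0,-20,0,0,0],[1,0,0,-50,0,0,0],[1,0,0,-80,0,0,0],[1,0,0,-90,0,0,0]]]'

```text
time_s: 9.35
tcp_pos: [0.4317, -0.0701, 0.1052]
ee_rot: [[0.286, -0.958, 0.006], [-0.958, -0.286, 0.001], [0.001, -0.006, -1.0]]
wrist_force: [-0.4, 0.3, -0.1]
gripper_width: 0.321
gripper_force: 30.0
```

Run:
```python
from h import *
go(.4449,.2365,.09,0)
```

```text
t 9.35 tcp [ 0.4317 -0.0701  0.1052] j6 4.3 shift [-290.1 -100.1   15.5] len 307 turn [-0.006 -0.     0.29 ]
```

The nut is held at 27.7 mm. The fast descent touched the surface (66 N), so I'll slow the final steps.

Run:
```python
from h import *
c=dict(np.load("pics/w1.npz")); H,S,V=HSV(c)
corner(c,(V>140)&(S<60),120,182,20,.006); corner(c,~((H>80)&(H<97)&(S>150)),120,181,36,.005)
```

```text
corner ang mod 60.0 : 26.8 strength 0.49 c [444.6 236.8]
corner ang mod 60.0 : 26.5 strength 0.95 c [444.5 236.2]
```

servo_tool --commands '[[[1,-47,-16,0,0,0,0],[1,-94,-32,0,0,0,0],[1,-141,-48,0,0,0,0],[1,-188,-64,0,0,0,0],[1,-234,-80,0,0,0,0]]]'

```text
time_s: 9.85
tcp_pos: [0.4392, 0.1784, 0.102]
ee_rot: [[0.285, -0.959, -0.001], [-0.959, -0.285, -0.001], [0.0, 0.001, -1.0]]
wrist_force: [0.5, -0.2, -0.1]
gripper_width: 0.318
gripper_force: 30.0
```

Run:
```python
from h import *
go(.4448,.2368,.06,0)
```

```text
t 9.85 tcp [0.4392 0.1784 0.102 ] j6 -25.2 shift [-54.4 -22.   41.9] len 72 turn [ 0.001 -0.     0.289]
```

servo_tool --commands '[[[1,-20,-8,0,0,0,0.09],[1,-40,-16,10,0,0,0.18],[1,-54.4,-22,25,0,0,0.27],[1,-54.4,-22,38,0,0,0.35],[1,-54.4,-22,42,0,0,0.35]]]'

```text
time_s: 10.35
tcp_pos: [0.4443, 0.2345, 0.0584]
ee_rot: [[-0.061, -0.998, -0.004], [-0.998, 0.061, -0.003], [0.003, 0.003, -1.0]]
wrist_force: [-0.4, -0.9, -0.4]
gripper_width: 0.319
gripper_force: 30.0
```

Run:
```python
from h import *
go(.4448,.2366,.0195,-4)
```

```text
t 10.35 tcp [0.4443 0.2345 0.0584] j6 -49.8 shift [-2.2 -0.6 38.9] len 39 turn [ 0.003 -0.003  0.009]
```

servo_tool --commands '[[[1,-2,-0.6,12,0,0,0],[1,-2,-0.6,24,0,0,0],[1,-2,-0.6,33,0,0,0],[1,-2,-0.6,37,0,0,0],[1,-2,-0.6,38,0,0,0]]]'

```text
time_s: 10.85
tcp_pos: [0.4462, 0.2367, 0.022]
ee_rot: [[-0.061, -0.998, -0.001], [-0.998, 0.061, -0.001], [0.001, 0.001, -1.0]]
wrist_force: [0.4, 0.4, -0.8]
gripper_width: 0.318
gripper_force: 30.0
```

servo_tool --commands '[[[1,0,0,0,0,0,0],[1,0,0,1,0,0,0],[1,0,0,2,0,0,0],[1,0,0,2,0,0,0],[1,0,0,2,0,0,0]]]'

```text
time_s: 11.35
tcp_pos: [0.4464, 0.2372, 0.0207]
ee_rot: [[-0.061, -0.998, 0.0], [-0.998, 0.061, 0.0], [-0.0, -0.0, -1.0]]
wrist_force: [-0.3, 0.1, -0.7]
gripper_width: 0.324
gripper_force: 30.0
```

servo_tool --commands '[[[1,0.5,1.5,1,0,0,0],[1,0.5,1.5,1.7,0,0,0],[1,0.5,1.5,1.7,0,0,0],[0.5,0.5,1.5,1.7,0,0,0],[0.45,0.5,1.5,1.7,0,0,0]]]'

```text
time_s: 11.85
tcp_pos: [0.4449, 0.2368, 0.0189]
ee_rot: [[-0.061, -0.998, 0.0], [-0.998, 0.061, 0.0], [-0.0, -0.0, -1.0]]
wrist_force: [-0.1, -0.5, -0.1]
gripper_width: 0.425
gripper_force: 0.0
```

servo_tool --commands '[[[0.45,0,0,0,0,0,0],[0.45,0,0,-15,0,0,0],[0.45,0,0,-50,0,0,0],[0.45,-30,0,-90,0,0,0],[0.45,-60,0,-120,0,0,0]]]'

```text
time_s: 12.35
tcp_pos: [0.449, 0.2971, 0.1415]
ee_rot: [[-0.062, -0.998, 0.002], [-0.998, 0.062, 0.002], [-0.002, -0.002, -1.0]]
wrist_force: [0.4, 0.9, -0.7]
gripper_width: 0.55
gripper_force: 0.0
```

Run:
```python
from h import *
c=cap("wrist","w6"); H,S,V=HSV(c); p=proj(c,(.4448,.2366,.018)); q=proj(c,(.6417,.238,.006)); print(p,q)
m=(V>120)&(S<70)
blob(c,m,p[0],p[1],24,.017,"nut")
blob(c,m,q[0],q[1],24,.006,"pad_bottle")
go(.6255,.084,.12,20)
o=cv2.resize(c["pixels"][:240,:,::-1],(800,375),interpolation=cv2.INTER_CUBIC)
t=cap("top","t6"); a=cv2.resize(t["pixels"][150:210,200:260,::-1],(225,225),interpolation=cv2.INTER_CUBIC)
O=np.zeros((600,800,3),np.uint8); O[:375]=o; O[375:,:225]=a; cv2.imwrite("pics/v6.png",O)
```

```text
[255.12507374 113.51219471] [ 34.89726337 128.6190485 ]
nut px 255.4 112.3 world [0.4445 0.2357 0.017 ] rect c 444.8 235.9 size 35.0 31.7 long ang 146.6
pad_bottle px 34.3 126.7 world [0.6419 0.2363 0.006 ] rect c 642.1 236.6 size 37.5 36.9 long ang 76.7
t 12.4 tcp [0.4528 0.3038 0.1469] j6 -54.4 shift [ 209.9 -184.6   26.7] len 281 turn [-0.014  0.009 -0.406]
```

View pics/v6.png

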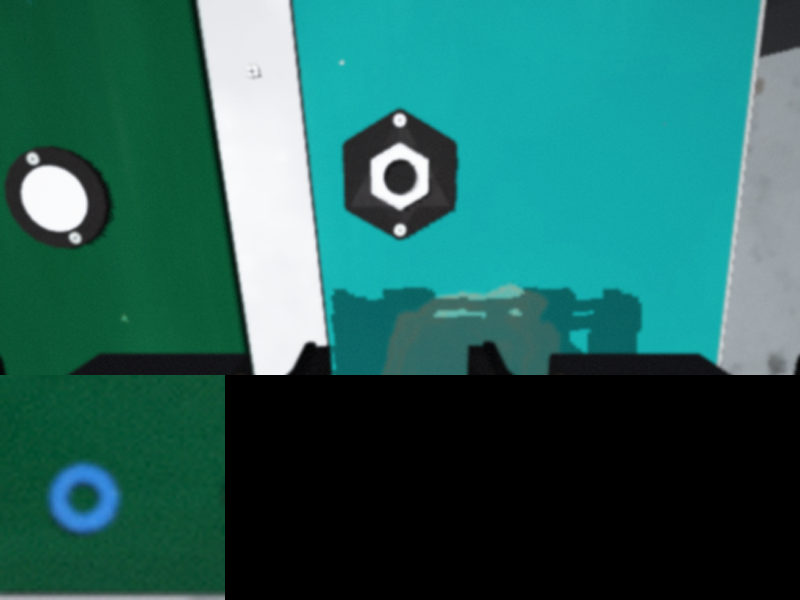

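The nut is centred on pad_nut (white hexagon at crop (400,177)) within 1 mm. pad_bottle is at (54,198). Next I'll hover by the spool to find its loose end.

Run:
```python
from h import *
go(.6255,.130,.16,-3.5)
```

```text
t 12.45 tcp [0.4516 0.3018 0.1441] j6 -54.3 shift [ 161.4 -183.6  -15.8] len 245 turn [-0.009  0.01   0.004]
```

servo_tool --commands '[[[0.2,32,-37,-3,0,0,0],[0.2,64,-74,-6,0,0,0],[0.2,96,-111,-9,0,0,0],[0.2,128,-148,-12,0,0,0],[0.2,160,-182,-15,0,0,0]]]'

```text
time_s: 12.95
tcp_pos: [0.6211, 0.1238, 0.1529]
ee_rot: [[-0.061, -0.998, -0.002], [-0.998, 0.061, -0.0], [0.001, 0.002, -1.0]]
wrist_force: [0.6, -0.0, 0.8]
gripper_width: 0.792
gripper_force: 0.0
```

servo_tool --commands '[[[0.2,0,0,0,0,0,0],[0.2,0,0,0,0,0,0],[0.2,0,0,0,0,0,0],[0.2,0,0,0,0,0,0],[0.2,0,0,0,0,0,0]]]'

```text
time_s: 13.45
tcp_pos: [0.6197, 0.1269, 0.154]
ee_rot: [[-0.059, -0.998, -0.0], [-0.998, 0.059, 0.0], [-0.0, 0.0, -1.0]]
wrist_force: [0.4, 0.1, -0.1]
gripper_width: 0.803
gripper_force: 0.0
```

Run:
```python
from h import *
c=cap("wrist","w7"); H,S,V=HSV(c); p=proj(c,(.6255,.084,.016)); print(p)
b=(H>98)&(H<125)&(S>110)&(V>90)
blob(c,b,p[0],p[1],60,.016,"spool top z16")
go(.6255,.084,.06,-3.5)
s=cap("side","s7"); a=cv2.resize(s["pixels"][165:215,180:300,::-1],(720,300),interpolation=cv2.INTER_CUBIC)
x,y=int(p[0]),int(p[1]); o=cv2.resize(c["pixels"][max(0,y-60):y+60,x-80:x+80,::-1],(400,300),interpolation=cv2.INTER_CUBIC)
O=np.zeros((600,800,3),np.uint8); O[:300,:400]=o; O[300:,:720]=a; cv2.imwrite("pics/v7.png",O)
print(max(0,y-60),x-80)
```

```text
[245.16612008 133.70274093]
spool top z16 px 244.9 132.0 world [0.6257 0.0825 0.016 ] rect c 625.6 83.1 size 54.3 53.6 long ang 176.6
t 13.5 tcp [0.6198 0.1268 0.154 ] j6 -29.6 shift [42.4 -8.2 94. ] len 103 turn [-0.     0.     0.002]
73 165
```

View pics/v7.png

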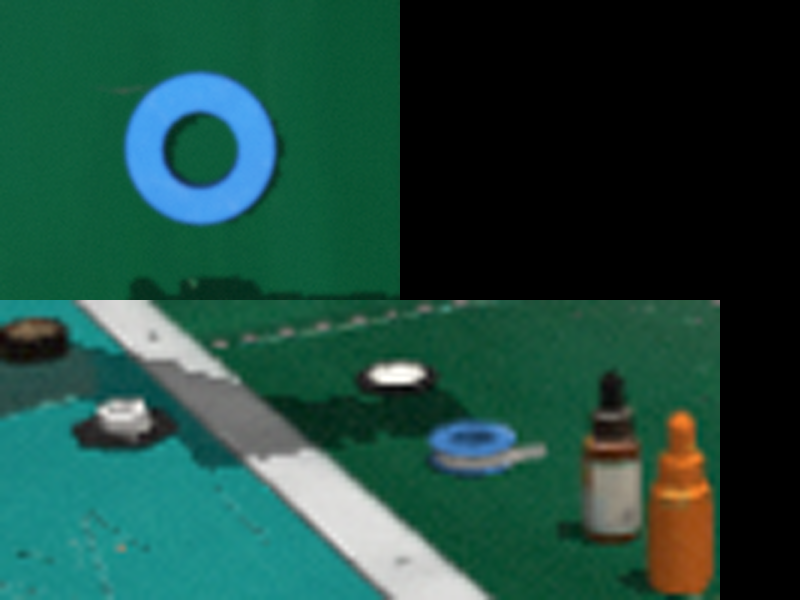

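The side crop confirms the nut on its pad at (122,415). The tape end points left in the wrist view (105–145,88), which is world +x on the −y side. So I'll grip with the closing line at about 62°, clear of it.

servo_tool --commands '[[[0.18,15,-3,10,0,0,-0.14],[0.18,30,-5,25,0,0,-0.28],[0.18,43,-7,40,0,0,-0.42],[0.18,43,-7,55,0,0,-0.56],[0.18,43,-7,65,0,0,-0.7]]]'

```text
time_s: 14.05
tcp_pos: [0.6241, 0.0823, 0.0878]
ee_rot: [[0.601, -0.799, -0.001], [-0.799, -0.601, -0.0], [-0.001, 0.001, -1.0]]
wrist_force: [0.3, -1.3, -1.0]
gripper_width: 0.82
gripper_force: 0.0
```

servo_tool --commands '[[[0.18,0,0,5,0,0,-0.14],[0.18,0,0,10,0,0,-0.28],[0.18,0,0,15,0,0,-0.4],[0.18,0,0,20,0,0,-0.45],[0.18,0,0,25,0,0,-0.45]]]'

```text
time_s: 14.55
tcp_pos: [0.6247, 0.0829, 0.0638]
ee_rot: [[0.886, -0.463, 0.0], [-0.463, -0.886, 0.0], [0.0, -0.0, -1.0]]
wrist_force: [0.5, -0.8, -0.2]
gripper_width: 0.82
gripper_force: 0.0
```

servo_tool --commands '[[[0.18,0,0,0,0,0,0],[0.18,0,0,0,0,0,0],[0.18,0,0,0,0,0,0],[0.18,0,0,0,0,0,0],[0.18,0,0,0,0,0,0]]]'

```text
time_s: 15.05
tcp_pos: [0.6249, 0.0825, 0.0641]
ee_rot: [[0.886, -0.463, 0.0], [-0.463, -0.886, 0.0], [0.0, -0.0, -1.0]]
wrist_force: [-0.4, 0.2, -0.3]
gripper_width: 0.816
gripper_force: 0.0
```

Run:
```python
from h import *
c=cap("wrist","w8"); H,S,V=HSV(c); p=proj(c,(.6257,.083,.016)); print(p)
blob(c,(H>98)&(H<125)&(S>110)&(V>70),p[0],p[1],90,.016,"spool top z16")
go(.6256,.083,.0135,62)
```

```text
[254.27748931 211.08531635]
spool top z16 px 256.1 221.9 world [0.6183 0.0855 0.016 ] rect c 616.2 85.5 size 54.5 34.2 long ang 75.8
t 15.1 tcp [0.6248 0.0825 0.0641] j6 40.2 shift [ 0.4 -0.8 50.6] len 51 turn [-0.    -0.     0.007]
```

View pics/w8.png

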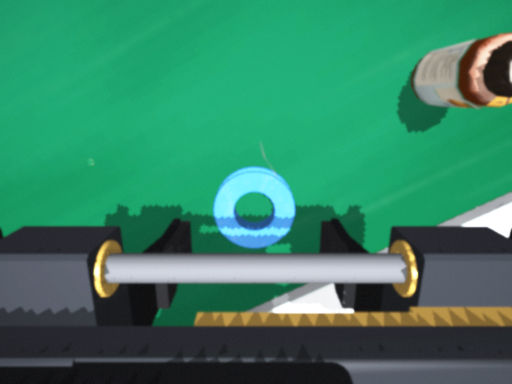

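The spool is at (255,208), between the jaws, with its tail forward at (262,150) clear of both fingers. Descend slowly and grip.

servo_tool --commands '[[[0.18,1,-0.8,15,0,0,0],[0.18,1,-0.8,30,0,0,0],[0.18,1,-0.8,40,0,0,0],[0.18,1,-0.8,46,0,0,0],[0.18,1,-0.8,48,0,0,0]]]'

```text
time_s: 15.6
tcp_pos: [0.6256, 0.0825, 0.0146]
ee_rot: [[0.886, -0.463, -0.002], [-0.463, -0.886, -0.001], [-0.001, 0.001, -1.0]]
wrist_force: [0.4, 0.6, -0.5]
gripper_width: 0.821
gripper_force: 0.0
```

servo_tool --commands '[[[0.18,0,0,2,0,0,0],[1,0,0,2,0,0,0],[1,0,0,2,0,0,0],[1,0,0,2,0,0,0],[1,0,0,2,0,0,0]]]'

```text
time_s: 16.1
tcp_pos: [0.6263, 0.0829, 0.0144]
ee_rot: [[0.886, -0.463, 0.001], [-0.463, -0.886, 0.0], [0.001, -0.001, -1.0]]
wrist_force: [-0.9, 1.0, 0.8]
gripper_width: 0.563
gripper_force: 30.7
```

servo_tool --commands '[[[1,0,0,0,0,0,0],[1,0,0,-20,0,0,0],[1,0,0,-50,0,0,0],[1,0,0,-80,0,0,0],[1,0,0,-100,0,0,0]]]'

```text
time_s: 16.6
tcp_pos: [0.6267, 0.0829, 0.1161]
ee_rot: [[0.886, -0.463, 0.003], [-0.463, -0.886, 0.001], [0.002, -0.002, -1.0]]
wrist_force: [-0.3, -0.2, -0.6]
gripper_width: 0.563
gripper_force: 30.4
```

Run:
```python
from h import *
go(.436,-.257,.115,62)
```

```text
t 16.6 tcp [0.6267 0.0829 0.1161] j6 40.2 shift [-11.6 389.5   0.4] len 390 turn [-0.002 -0.002  0.007]
```

Width reads 49 mm against a 53 mm flange, so I'll check how it sits in the grip.

Run:
```python
from h import *
c=cap("wrist","w9"); s=cap("side","s9"); x,y=proj(s,(.6267,.083,.11)).astype(int); print(x,y)
a=cv2.resize(s["pixels"][y-40:y+40,x-50:x+50,::-1],(400,320),interpolation=cv2.INTER_CUBIC)
o=cv2.resize(c["pixels"][150:300,130:380,::-1],(400,240),interpolation=cv2.INTER_CUBIC)
O=np.zeros((320,800,3),np.uint8); O[:240,:400]=o; O[:,400:]=a; cv2.imwrite("pics/v9.png",O)
```

```text
257 163
```

View pics/v9.png

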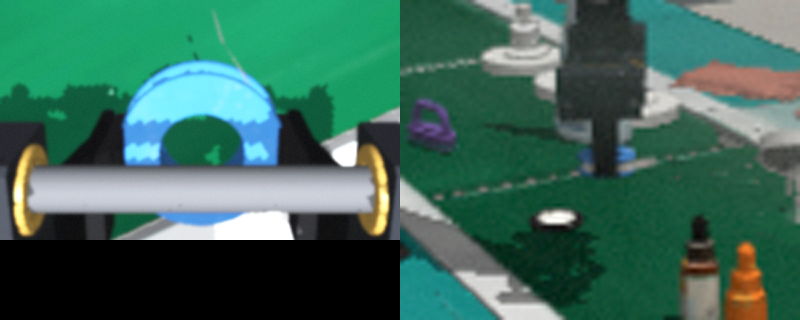

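servo_tool --commands '[[[1,-1,40,0,0,0,0],[1,-3,85,0,0,0,0],[1,-5,130,0,0,0,0],[1,-6,175,0,0,0,0],[1,-7,220,0,0,0,0]]]'

```text
time_s: 17.2
tcp_pos: [0.5159, -0.1103, 0.1128]
ee_rot: [[0.886, -0.463, -0.002], [-0.463, -0.886, 0.0], [-0.002, 0.001, -1.0]]
wrist_force: [1.1, 0.1, -0.1]
gripper_width: 0.563
gripper_force: 30.4
```

servo_tool --commands '[[[1,-1,45,0,0,0,0],[1,-2,90,0,0,0,0],[1,-3,130,10,0,0,0],[1,-4,155,25,0,0,0],[1,-5,169,45,0,0,0]]]'

```text
time_s: 17.7
tcp_pos: [0.4336, -0.258, 0.0681]
ee_rot: [[0.885, -0.466, 0.0], [-0.466, -0.885, 0.0], [0.0, -0.0, -1.0]]
wrist_force: [0.2, 1.1, -0.9]
gripper_width: 0.563
gripper_force: 30.4
```

Run:
```python
from h import *
c=cap("wrist","w10"); H,S,V=HSV(c)
s=r.sense(); p=np.array(s["tcp_pos"]); z=p[2]+.0016; print("proj tcp at spool top",proj(c,(p[0],p[1],z)))
k=((H>98)&(H<125)&(S>90)&(V>70)); k[:,:150]=0;k[:,350:]=0
q=np.argwhere(k)[:,::-1]; W=np.array([ray(c,*a,z)[:2] for a in q]); d=(W-p[:2])@np.array(s["ee_rot"])[:2,:2]*1000
print("tool x max, y range of blue (mm rel. tcp)",np.percentile(d[:,0],[1,50,99]).round(1),np.percentile(d[:,1],[1,99]).round(1))
go(.436,-.2569,.03,62)
```

```text
proj tcp at spool top [257.81668972 247.26950671]
tool x max, y range of blue (mm rel. tcp) [-25.2  15.5  31.6] [-26.   23.1]
t 17.75 tcp [ 0.4303 -0.2576  0.0645] j6 74.6 shift [ 5.  -3.3 34.4] len 35 turn [0.001 0.008 0.002]
```

servo_tool --commands '[[[1,3,-1,10,0,0,0],[1,3,-1,20,0,0,0],[1,3,-1,30,0,0,0],[1,3,-1,33,0,0,0],[1,3,-1,33,0,0,0]]]'

```text
time_s: 18.25
tcp_pos: [0.4383, -0.2564, 0.0353]
ee_rot: [[0.887, -0.463, -0.001], [-0.463, -0.887, 0.0], [-0.001, 0.0, -1.0]]
wrist_force: [-0.3, -1.1, -0.2]
gripper_width: 0.566
gripper_force: 30.4
```

Run:
```python
from h import *
go(.436,-.2569,.0204,62)
```

```text
t 18.25 tcp [ 0.4383 -0.2564  0.0353] j6 74.4 shift [-1.8  1.5 14.9] len 15 turn [0.    0.001 0.008]
```

servo_tool --commands '[[[1,-1.8,1.5,5,0,0,0],[1,-1.8,1.5,9,0,0,0],[1,-1.8,1.5,12,0,0,0],[1,-1.8,1.5,13,0,0,0],[1,-1.8,1.5,13,0,0,0]]]'

```text
time_s: 18.75
tcp_pos: [0.4359, -0.2575, 0.0228]
ee_rot: [[0.886, -0.463, -0.0], [-0.463, -0.886, 0.0], [-0.0, 0.0, -1.0]]
wrist_force: [-0.2, -0.6, 0.0]
gripper_width: 0.564
gripper_force: 30.4
```

servo_tool --commands '[[[1,0,0,1,0,0,0],[1,0,0,1.7,0,0,0],[1,0,0,1.7,0,0,0],[0.25,0,0,1.7,0,0,0],[0.15,0,0,1.7,0,0,0]]]'

```text
time_s: 19.25
tcp_pos: [0.4361, -0.2575, 0.0213]
ee_rot: [[0.886, -0.463, 0.0], [-0.463, -0.886, -0.0], [0.0, -0.0, -1.0]]
wrist_force: [0.3, 0.2, -0.0]
gripper_width: 0.669
gripper_force: 0.0
```

servo_tool --commands '[[[0.15,0,0,0,0,0,0],[0.15,0,0,0,0,0,0],[0.15,0,0,-25,0,0,0],[0.15,0,0,-70,0,0,0],[0.15,-20,0,-115,0,0,0]]]'

```text
time_s: 19.75
tcp_pos: [0.4196, -0.2488, 0.1372]
ee_rot: [[0.886, -0.463, -0.0], [-0.463, -0.886, -0.001], [0.0, 0.001, -1.0]]
wrist_force: [0.7, -0.0, 0.6]
gripper_width: 0.847
gripper_force: 0.0
```

servo_tool --commands '[[[0,-10,-10,-10,0,0,0],[0,-20,-20,-15,0,0,0],[0,-20,-20,-15,0,0,0],[0,-20,-20,-15,0,0,0],[0,-20,-20,-15,0,0,0]]]'

```text
time_s: 20.25
tcp_pos: [0.4094, -0.221, 0.1498]
ee_rot: [[0.886, -0.463, -0.003], [-0.463, -0.886, 0.0], [-0.003, 0.001, -1.0]]
wrist_force: [-0.4, -0.3, -0.8]
gripper_width: 0.995
gripper_force: 0.0
```

Run:
```python
from h import *
c=cap("wrist","w11"); H,S,V=HSV(c); p=proj(c,(.436,-.2569,.022)); print(p)
blob(c,(H>98)&(H<125)&(S>90)&(V>70),p[0],p[1],60,.022,"spool")
go(.648,-.056,.17,20)
s=cap("side","s11"); x,y=proj(s,(.436,-.257,.02)).astype(int)
a=cv2.resize(s["pixels"][y-40:y+40,x-50:x+50,::-1],(400,320),interpolation=cv2.INTER_CUBIC)
o=cv2.resize(c["pixels"][int(p[1])-80:int(p[1])+80,int(p[0])-100:int(p[0])+100,::-1],(400,320),interpolation=cv2.INTER_CUBIC)
cv2.imwrite("pics/v11.png",np.hstack([o,a]))
t=cap("top","t11"); H,S,V=HSV(t)
blob(t,((H<20)|(H>170))&(S>30),268.5,175.2,11,.04,"bottle top"); u=proj(t,(.648,-.058,.03)); print(u)
```

```text
[277.57295542 136.62263689]
spool px 278.4 136.3 world [ 0.4359 -0.2577  0.022 ] rect c 435.4 -257.6 size 53.8 53.5 long ang 152.4
t 20.3 tcp [ 0.4095 -0.2212  0.1499] j6 70.7 shift [ 134.7 -256.9  -20.7] len 291 turn [0.002 0.002 0.74 ]
bottle top px 268.2 175.5 world [ 0.6459 -0.0563  0.04  ] rect c 645.1 -55.0 size 27.7 25.6 long ang 45.4
[268.58638102 175.21471376]
```

View pics/v11.png

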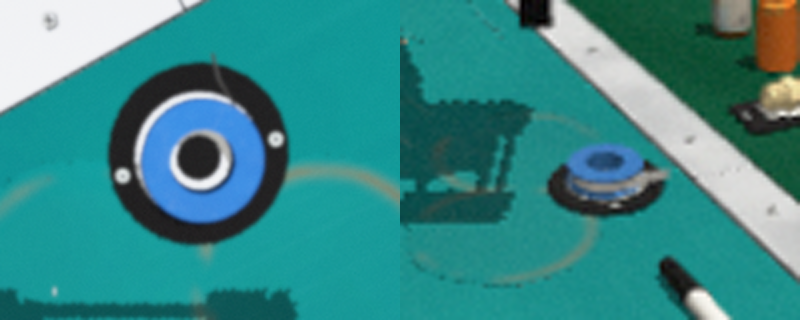

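The spool lies flat and centred on pad_tape. Now the bottle: hover short of it at about z=0.2 for a closer fix.

Run:
```python
from h import *
go(.625,.0,.20,20)
```

```text
t 20.4 tcp [ 0.4096 -0.2213  0.1502] j6 70.7 shift [  88.1 -295.9  -50.2] len 313 turn [0.001 0.002 0.74 ]
```

servo_tool --commands '[[[0,10,-30,-25,0,0,0],[0,23,-76,-35,0,0,0],[0,37,-122,-45,0,0,0],[0,51,-168,-50,0,0,0],[0,64,-214,-50,0,0,0]]]'

```text
time_s: 20.9
tcp_pos: [0.5675, -0.0599, 0.2017]
ee_rot: [[0.886, -0.464, 0.001], [-0.464, -0.886, -0.0], [0.001, -0.001, -1.0]]
wrist_force: [1.3, -1.0, -0.8]
gripper_width: 1.0
gripper_force: 0.0
```

servo_tool --commands '[[[0,8,-30,0,0,0,0.14],[0,16,-60,0,0,0,0.28],[0,24,-81,0,0,0,0.42],[0,24,-81,0,0,0,0.57],[0,24,-81,0,0,0,0.72]]]'

```text
time_s: 21.4
tcp_pos: [0.6249, -0.0, 0.1996]
ee_rot: [[0.355, -0.935, -0.002], [-0.935, -0.355, -0.0], [-0.0, 0.002, -1.0]]
wrist_force: [0.2, -0.1, 0.0]
gripper_width: 0.998
gripper_force: 0.0
```

servo_tool --commands '[[[0,0,0,0,0,0,0],[0,0,0,0,0,0,0],[0,0,0,0,0,0,0],[0,0,0,0,0,0,0],[0,0,0,0,0,0,0]]]'

```text
time_s: 21.9
tcp_pos: [0.6244, -0.0007, 0.2013]
ee_rot: [[0.361, -0.933, 0.0], [-0.933, -0.361, 0.0], [0.0, -0.0, -1.0]]
wrist_force: [-0.1, -0.5, 0.6]
gripper_width: 1.0
gripper_force: 0.0
```

Run:
```python
from h import *
c=cap("wrist","w12"); go(.646,-.056,.2,20)
for z in(0,.062,.102): print(z,proj(c,(.646,-.056,z)).round(1))
```

```text
t 21.95 tcp [ 0.6244 -0.0007  0.2013] j6 6.4 shift [59.4 -0.1  1.3] len 59 turn [-0.   -0.    0.02]
0 [254.7 111.3]
0.062 [254.5 114.1]
0.102 [254.4 116.6]
```

View pics/w12.png

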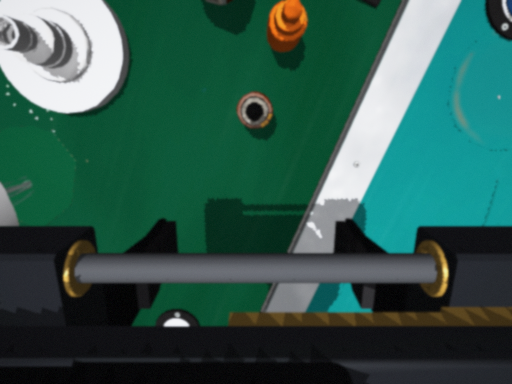

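The bottle stands alone under the camera: body ring centred at about (255,110), orange at (288,22) ahead of it, perpendicular to the closing line.

Run:
```python
from h import *
c=dict(np.load("pics/w12.npz")); H,S,V=HSV(c)
belt=(H>60)&(H<95)&(S>90)
q=blob(c,~belt,255,110,26,.055,"body"); p=blob(c,(V<70)&(~belt),255,112,12,.10,"cap")
b=(q+p)/2; go(b[0],b[1],.12,21)
```

```text
body px 254.5 109.9 world [ 0.6473 -0.0591  0.055 ] rect c 646.8 -58.5 size 33.8 32.5 long ang 136.7
cap px 254.1 111.6 world [ 0.6475 -0.0593  0.1   ] rect c 647.5 -59.0 size 13.6 12.4 long ang 111.1
t 21.95 tcp [ 0.6244 -0.0007  0.2013] j6 6.4 shift [62.9 -0.3 81.3] len 103 turn [-0.    -0.     0.003]
```

servo_tool --commands '[[[0.3,30,-0.3,0,0,0,0],[0.3,55,-0.3,5,0,0,0],[0.3,63,-0.3,25,0,0,0],[0.3,63,-0.3,55,0,0,0],[0.3,63,-0.3,70,0,0,0]]]'

```text
time_s: 22.45
tcp_pos: [0.6461, -0.0597, 0.1285]
ee_rot: [[0.36, -0.933, -0.004], [-0.933, -0.36, 0.0], [-0.002, 0.003, -1.0]]
wrist_force: [-0.5, 0.2, -0.2]
gripper_width: 0.718
gripper_force: 0.0
```

servo_tool --commands '[[[0.3,0,0,0,0,0,0],[0.3,0,0,0,0,0,0],[0.3,0,0,0,0,0,0],[0.3,0,0,0,0,0,0],[0.3,0,0,0,0,0,0]]]'

```text
time_s: 22.95
tcp_pos: [0.6479, -0.059, 0.1322]
ee_rot: [[0.361, -0.933, 0.002], [-0.933, -0.361, 0.0], [0.0, -0.002, -1.0]]
wrist_force: [0.6, -0.8, -0.1]
gripper_width: 0.699
gripper_force: 0.0
```

Run:
```python
from h import *
go(.6474,-.0592,.05,21)
```

```text
t 22.95 tcp [ 0.6479 -0.059   0.1322] j6 12.1 shift [-0.1  0.7 82.2] len 82 turn [-0.002 -0.     0.003]
```

servo_tool --commands '[[[0.3,0,0.5,20,0,0,0],[0.3,0,0.5,42,0,0,0],[0.3,0,0.5,62,0,0,0],[0.3,0,0.5,75,0,0,0],[0.3,0,0.5,80,0,0,0]]]'

```text
time_s: 23.45
tcp_pos: [0.6464, -0.0594, 0.0499]
ee_rot: [[0.361, -0.933, -0.002], [-0.933, -0.361, -0.0], [-0.001, 0.002, -1.0]]
wrist_force: [-0.0, -0.6, 0.4]
gripper_width: 0.701
gripper_force: 0.0
```

servo_tool --commands '[[[0.3,0,0,1,0,0,0],[0.3,0,0,1,0,0,0],[1,0,0,1,0,0,0],[1,0,0,1,0,0,0],[1,0,0,1,0,0,0]]]'

```text
time_s: 23.95
tcp_pos: [0.6473, -0.0593, 0.0508]
ee_rot: [[0.361, -0.933, 0.001], [-0.933, -0.361, 0.0], [0.0, -0.001, -1.0]]
wrist_force: [0.4, 0.1, -1.1]
gripper_width: 0.509
gripper_force: 0.0
```

servo_tool --commands '[[[1,0,0,0,0,0,0],[1,0,0,-10,0,0,0],[1,0,0,-30,0,0,0],[1,0,0,-55,0,0,0],[1,0,0,-70,0,0,0]]]'

```text
time_s: 24.45
tcp_pos: [0.6479, -0.0594, 0.1228]
ee_rot: [[0.361, -0.933, 0.003], [-0.933, -0.361, -0.0], [0.001, -0.003, -1.0]]
wrist_force: [1.2, -0.3, -0.8]
gripper_width: 0.358
gripper_force: 29.9
```

Run:
```python
from h import *
go(.6418,.2368,.12,21)
```

```text
t 24.45 tcp [ 0.6479 -0.0594  0.1228] j6 12.1 shift [-278.4 -101.3    2.7] len 296 turn [-0.003 -0.001  0.003]
```

The fingers were still closing as the lift began, so I'll check the grip.

Run:
```python
from h import *
c=cap("wrist","w13"); s=cap("side","s13"); x,y=proj(s,(.648,-.059,.12)).astype(int)
a=cv2.resize(s["pixels"][y-50:y+60,x-55:x+55,::-1],(440,440),interpolation=cv2.INTER_CUBIC)
for n,zz in(("base",.0),("tip",.102)): print(n)
S_=r.sense(); print(S_["wrist_force"],S_["gripper_width"])
# expected bottle bottom if gripped at start height
z0=S_["tcp_pos"][2]-.0508
p=proj(s,(.648,-.059,z0))-[x-55,y-50]; q=proj(s,(.648,-.059,z0+.102))-[x-55,y-50]; print("expected bottom/top in crop",(p*4).round(),(q*4).round())
o=cv2.resize(c["pixels"][130:330,160:360,::-1],(360,440),interpolation=cv2.INTER_CUBIC)
cv2.imwrite("pics/v13.png",np.hstack([a,o]))
```

```text
base
tip
[-0.42962818  0.36840426 -0.12328861] 0.36194513042915594
expected bottom/top in crop [221. 256.] [221. 142.]
```

View pics/v13.png

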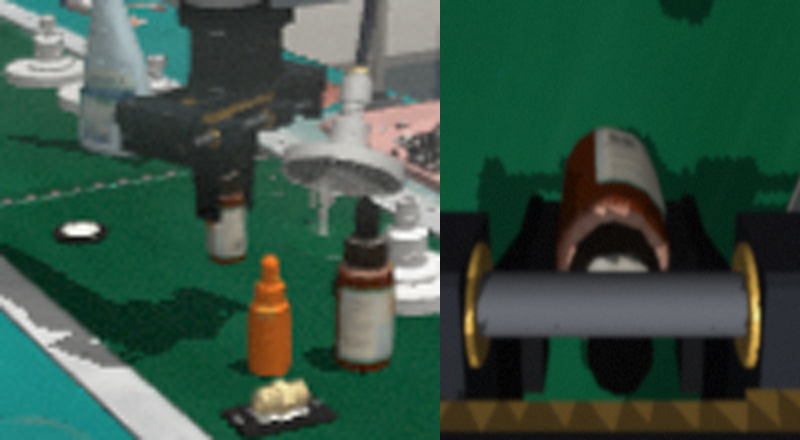

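The bottle is held upright by its body, bottom at crop (226,262) near the expected spot. Carry it to pad_bottle.

servo_tool --commands '[[[1,-30,-11,0,0,0,0],[1,-72,-26,0,0,0,0],[1,-116,-42,0,0,0,0],[1,-160,-58,0,0,0,0],[1,-204,-74,0,0,0,0]]]'

```text
time_s: 25.05
tcp_pos: [0.6415, 0.1591, 0.1192]
ee_rot: [[0.36, -0.933, -0.002], [-0.933, -0.36, -0.001], [-0.0, 0.002, -1.0]]
wrist_force: [0.4, 0.1, 0.0]
gripper_width: 0.361
gripper_force: 29.9
```

servo_tool --commands '[[[1,-35,-13,0,0,0,0],[1,-60,-22,0,0,0,0],[1,-74,-27,0,0,0,0],[1,-74,-27,0,0,0,0],[1,-74,-27,0,0,0,0]]]'

```text
time_s: 25.55
tcp_pos: [0.6405, 0.2354, 0.1195]
ee_rot: [[0.36, -0.933, -0.001], [-0.933, -0.36, -0.001], [0.0, 0.002, -1.0]]
wrist_force: [-0.6, -0.4, -1.2]
gripper_width: 0.357
gripper_force: 29.9
```

Run:
```python
from h import *
go(.6418,.2368,.0568,21)
s=cap("side","s14"); p=np.array(r.sense()["tcp_pos"])
H,S,V=HSV(s); x,y=proj(s,(p[0],p[1],p[2]-.0508)); k=((H<20)|(H>165))&(S>60); belt=(H>60)&(H<95)&(S>100)
col=~belt[int(y)-25:int(y)+15,int(x)-1:int(x)+2]; print("expected base centre row",y,"axis col",x); print([ (int(y)-25+i,s["pixels"][int(y)-25+i,int(x)].tolist()) for i in range(16,36)])
```

```text
t 25.55 tcp [0.6405 0.2354 0.1195] j6 -12.6 shift [-0.8 -1.8 62.7] len 63 turn [ 0.002 -0.     0.002]
expected base centre row 162.47964640240434 axis col 245.04210994196598
[(153, [118, 127, 111]), (154, [137, 136, 122]), (155, [139, 138, 124]), (156, [138, 133, 120]), (157, [139, 134, 122]), (158, [139, 136, 123]), (159, [139, 136, 123]), (160, [134, 133, 119]), (161, [129, 126, 114]), (162, [109, 115, 105]), (163, [65, 65, 43]), (164, [48, 55, 36]), (165, [22, 81, 52]), (166, [46, 83, 63]), (167, [94, 104, 97]), (168, [19, 75, 57]), (169, [14, 76, 48]), (170, [21, 77, 51]), (171, [7, 44, 27]), (172, [3, 41, 24])]
```

servo_tool --commands '[[[1,-0.8,-1.5,15,0,0,0],[1,-0.8,-1.5,30,0,0,0],[1,-0.8,-1.5,42,0,0,0],[1,-0.8,-1.5,50,0,0,0],[1,-0.8,-1.5,53,0,0,0]]]'

```text
time_s: 26.1
tcp_pos: [0.6413, 0.2369, 0.0651]
ee_rot: [[0.36, -0.933, -0.003], [-0.933, -0.36, -0.002], [0.001, 0.003, -1.0]]
wrist_force: [0.2, 0.0, -1.0]
gripper_width: 0.361
gripper_force: 29.9
```

servo_tool --commands '[[[1,0,0,1,0,0,0],[1,0,0,2,0,0,0],[1,0,0,2.5,0,0,0],[1,0,0,3,0,0,0],[1,0,0,3,0,0,0]]]'

```text
time_s: 26.6
tcp_pos: [0.6421, 0.2378, 0.0645]
ee_rot: [[0.361, -0.933, 0.001], [-0.933, -0.361, 0.0], [-0.0, -0.001, -1.0]]
wrist_force: [-0.2, 0.2, -0.7]
gripper_width: 0.359
gripper_force: 29.9
```

servo_tool --commands '[[[1,0.5,0,1,0,0,0],[1,0.5,0,2,0,0,0],[1,0.5,0,3,0,0,0],[1,0.5,0,4,0,0,0],[1,0.5,0,4,0,0,0]]]'

```text
time_s: 27.1
tcp_pos: [0.642, 0.2371, 0.0598]
ee_rot: [[0.361, -0.933, -0.0], [-0.933, -0.361, -0.0], [0.0, 0.001, -1.0]]
wrist_force: [-1.1, 1.1, -0.3]
gripper_width: 0.362
gripper_force: 29.9
```

servo_tool --commands '[[[1,0,0,0.5,0,0,0],[1,0,0,1,0,0,0],[1,0,0,1.5,0,0,0],[1,0,0,1.5,0,0,0],[1,0,0,1.5,0,0,0]]]'

```text
time_s: 27.6
tcp_pos: [0.6423, 0.2372, 0.059]
ee_rot: [[0.361, -0.933, 0.0], [-0.933, -0.361, 0.0], [0.0, -0.0, -1.0]]
wrist_force: [-0.6, -0.1, 0.8]
gripper_width: 0.361
gripper_force: 29.9
```

servo_tool --commands '[[[1,0,0,0.5,0,0,0],[1,0,0,1,0,0,0],[1,0,0,1.3,0,0,0],[1,0,0,1.3,0,0,0],[1,0,0,1.3,0,0,0]]]'

```text
time_s: 28.1
tcp_pos: [0.6425, 0.2372, 0.0588]
ee_rot: [[0.361, -0.933, 0.001], [-0.933, -0.361, -0.0], [0.0, -0.001, -1.0]]
wrist_force: [-2.0, -0.5, 6.2]
gripper_width: 0.362
gripper_force: 29.9
```

servo_tool --commands '[[[1,0,0,0.5,0,0,0],[1,0,0,0.8,0,0,0],[1,0,0,0.8,0,0,0],[1,0,0,0.8,0,0,0],[1,0,0,0.8,0,0,0]]]'

```text
time_s: 28.6
tcp_pos: [0.6426, 0.2371, 0.0588]
ee_rot: [[0.361, -0.932, 0.001], [-0.932, -0.361, -0.0], [0.001, -0.001, -1.0]]
wrist_force: [-3.4, -0.1, 8.9]
gripper_width: 0.368
gripper_force: 29.9
```

Contact at z=0.0588. Back off the preload slightly, open, and lift straight up.

servo_tool --commands '[[[1,0,0,-0.8,0,0,0],[1,0,0,-1.3,0,0,0],[0.8,0,0,-1.3,0,0,0],[0.5,0,0,-1.3,0,0,0],[0.3,0,0,-1.3,0,0,0]]]'

```text
time_s: 29.1
tcp_pos: [0.6421, 0.2372, 0.0573]
ee_rot: [[0.36, -0.933, -0.0], [-0.933, -0.36, 0.0], [-0.0, 0.0, -1.0]]
wrist_force: [-0.8, -0.0, -0.2]
gripper_width: 0.466
gripper_force: 0.0
```

servo_tool --commands '[[[0.2,0,0,0,0,0,0],[0.2,0,0,0,0,0,0],[0.2,0,0,0,0,0,0],[0.2,0,0,-20,0,0,0],[0.2,0,0,-50,0,0,0]]]'

```text
time_s: 29.6
tcp_pos: [0.6408, 0.2364, 0.1057]
ee_rot: [[0.36, -0.933, -0.005], [-0.933, -0.36, -0.003], [0.001, 0.006, -1.0]]
wrist_force: [0.3, -0.0, 0.3]
gripper_width: 0.784
gripper_force: 0.0
```

servo_tool --commands '[[[0.2,0,0,-40,0,0,0],[0.2,0,0,-85,0,0,0],[0.2,0,0,-100,0,0,0],[0.2,-40,0,-100,0,0,0],[0.2,-70,0,-100,0,0,0]]]'

```text
time_s: 30.1
tcp_pos: [0.6169, 0.3032, 0.209]
ee_rot: [[0.359, -0.933, 0.002], [-0.933, -0.359, 0.002], [-0.001, -0.002, -1.0]]
wrist_force: [-0.8, 0.6, -1.0]
gripper_width: 0.8
gripper_force: 0.0
```

Run:
```python
from h import *
c=cap("wrist","w15"); print(r.sense()["tcp_pos"],proj(c,(.6418,.237,.006)),proj(c,(.6418,.237,.108)))
t=cap("top","t15"); s=cap("side","s15")
a=cv2.resize(s["pixels"][150:260,170:330,::-1],(400,275),interpolation=cv2.INTER_CUBIC)
b=cv2.resize(c["pixels"][:275,60:460,::-1],(400,275))
d=cv2.resize(t["pixels"][150:270,60:440,::-1],(800,253),interpolation=cv2.INTER_CUBIC)
cv2.imwrite("pics/v15.png",np.vstack([np.hstack([a,b]),d]))
```

```text
[0.61521753 0.30736254 0.20810989] [255.6768015  100.11234922] [255.58882474 101.14345541]
```

View pics/v15.png

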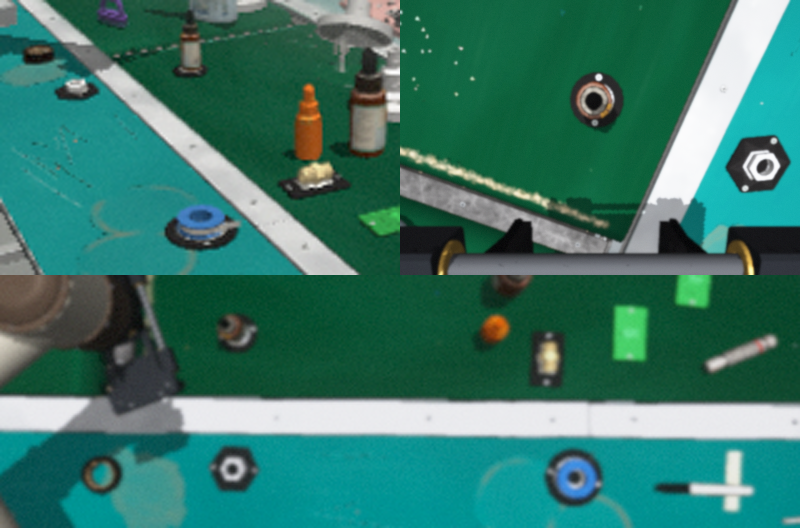

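The composite shows all four items in place: bottle upright on its pad (wrist crop (595,100)), nut (765,165), spool (205,225) and nipple (315,180). The black tape and marker have not moved. Handing in.

```bash
python3 -c "
from station import r
print(r.finish_job())"
```

```text
the job is handed in; nothing more can be done
None
```

I handed the job in at about 30 s: the nipple, nut, thread tape and bottle are each released on their own pad, within about 3 mm of centre by camera, and the black tape and marker look undisturbed; no pass/fail verdict was returned.

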